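# Corner check of a spring portion scale

### The arm

A 6-joint arm with a two-finger parallel gripper is mounted at the origin on the work surface. World frame = base frame: x ahead of the robot, y to its left, z up, the work surface at z = 0. Lengths are in m, angles in rad, forces in N, time in s.
With the tool pointing down it reaches from about 0.25 to 0.725 m from the base axis. Payload 9.7 kg.
Tool frame: the origin (TCP) lies midway between the tips of the shut fingers; the grasp point (between the pads) lies 19 mm behind it; z points along the fingers, y is the direction in which the jaws open and shut (so a half turn about z gives the same grasp; the last joint's range is limited). The gripper opens to 85 mm and grips with 20 to 120 N. Pads are 22 mm wide; open, the fingers measure 114 mm over their backs; the gripper's body (76 mm by 85 mm) begins 54 mm behind the grasp point. The pads swing forward as they close: fully open they stand 13 mm farther back than shut.
Start: joints at [1.294, 0.087, 0.176, 1.66, 0, 1.571], TCP at [0.15, 0.529, 0.231] pointing down, gripper open.
Joint ranges: [-3.13, 3.13], [-0.85, 1.81], [-1.15, 1.24], [-2.2, 2.28], [-1.44, 1.52], [-3.14, 3.14]. Speed limits (rad/s): [2.22, 2.22, 2.57, 3.14, 3.14, 3.14].

### API

Orientations are given as a rotation vector (axis times angle).
In Python, from station import arm, snapshot, order gives the robot as it stands.
- The arm moves only by the tool apply_moves, never from a script. Its argument "deltas" is a list that holds one entry, the list of rows, each a list of 7 numbers: the turn, a rotation vector about the tool's x, y, z in rad, then the shift along the tool's x, y, z in mm, then the opening, from -1 (shut) to 1 (fully open). In form: [[[wx, wy, wz, tx, ty, tz, gripper], ...]]. A call has 1 to 12 rows; each row shifts and turns the commanded pose from where the row before left it, along the tool's axes as they then stand; what a row does not reach is not made up. A row lasts 1/12 s, in which the tool goes at most 41.7 mm and 7.16 degrees, less where a joint would pass 70% of its speed; a pose out of reach is approached as far as the arm can. A call is refused whole if a number of a shift passes 41.7 or a number of a turn 0.125, either way. A call with a gripper value outside its range is refused whole. The fingers move at their own pace and stop on an object; "squeeze" is the grip in N (left out, the last holds). Time passes only in rows, so rows that do not move let the fingers close. It gives the time, the measured TCP pose, the force and the opening at its end, in the units of the state.
- arm.sense(): the state, without advancing time (a new reading comes with each control period).
- snapshot(name): name is "side" or "top" or "wrist"; returns a dict with "image" (420x560x3 uint8, red, green, blue), "z_map" (420x560 float32, m along the optical axis (not along the pixel's ray), 0 where there is no reading), "mtx" (3x3 intrinsics, pixels), "k1" (the pictures are not rectified: a ray, as slopes to the right and down, at radius r is drawn at 1 + k1 r^2 times it, then the intrinsics apply), "camera_from_world" (4x4, takes a point from world to camera coordinates). Camera axes: x right, y down, z forward; pixel columns grow to the right and rows downward; lengths in m; the calibration is good to about 2 mm. A picture is of the moment at which its call begins.
- order.sign_off(): hands the job in, once; it reports no verdict.
The state is a dict: "clock": time; "qpos": joint angles; "joint_velocities": joint speeds; "joint_torque": joint torques, N m; "position": TCP position; "eef_rot": TCP orientation; "wrist_force": force on the tool from outside, world axes, zero at the start; "torque": the same for the moment, N m; "gripper_width": finger opening in m.
Only numpy, scipy, OpenCV 4.12 (cv2) and the standard library are available. Lean on these libraries where they do the work, as an engineer would, in place of code of your own. Each camera call takes 0.05 s, during which the arm holds its last target.

### The job

Before weighing, check that the portion scale moves freely at its corners: with your fingertips press down the back left corner of its weighing plate (left as you face the dial, on the side away from the dial) until the black pointer stands at the red tab on the rim, without running it well past the tab, hold it there for about a second, then let go so that the pointer returns to zero. Then do the same on the back right corner. Only press, and gently: do not grip, shift or lift the scale, leave the other things on the counter alone, and finish with your hand clear.

Things in the scene. Friction and masses are not known exactly. Their poses are not given: they have to be found in the camera images.
- scale: White 2 kg mechanical portion scale standing loose on the counter, 335 x 190 mm footprint, about 3.6 kg in all, on rubber feet. Origin: on the counter, right under the middle of its square weighing plate. Its +x points to the front, where the round dial is (face 45 degrees up, 160 mm across the rim, centre 178 mm in front of the origin and 94 mm up, highest point of the rim about 155 mm up); z up. Facing the dial, left is the scale's -y and right is +y.
- weigh_plate (a joint): How far the metal weighing plate is pressed down, m: 0 = up against its stop (pointer at zero), 0.032 = bottom. The plate is 180 mm square with a 40 mm skirt, its flat top 135 mm above the counter when up. It goes straight down without tilting wherever it is pressed, against a spring: about 1.6 N starts it, then 0.61 N more per mm (about 7 N at 9 mm, 13 N at 18 mm), and it comes back up by itself.
- red_tab (a joint): Where the red tab is clipped on the dial's rim, rad clockwise from zero (the green mark at the top of the dial) as seen facing the dial; 1.26 to 2.76. The black ticks are 0.251 rad (100 g) apart. The pointer is geared to the plate: it turns clockwise 0.157 rad (9 degrees) per mm that the plate goes down, so the plate has to go down by this value / 157.08, in m.
- pointer_tip (a point): A point near the tip of the black pointer, 60 mm from the dial's centre.
- tab_mark (a point): The inner end of the red tab, 60 mm from the dial's centre: the pointer stands at the tab when pointer_tip comes to this point.
- corner_left (a point): On the plate's top face at the back left corner, 30 mm in from both edges; moves with the plate. Press here first. Its z is the height of the plate's top.
- corner_right (a point): On the plate's top face at the back right corner, 30 mm in from both edges; moves with the plate. Press here second.
- check_weight: Bystander: brass check weight with a knob, 48 mm across, 76 mm tall, 0.6 kg, standing beside the scale. Origin: centre of its underside.
- ramekin: Bystander: small steel cup, 76 mm across, 45 mm tall, beside the scale. Origin: centre of its underside.
- salt_jar: Bystander: clear jar with a white cap, 58 mm across, 85 mm tall, beside the scale. Origin: centre of its underside.

How it is judged:
On the way, in this order (a step that is already met when the one before it is completed fails the run):
1. the back left corner is pressed with the fingers and the pointer stands at the red tab (its tip within 12 mm, about 11 degrees) for 0.8 s (distance between pointer_tip and tab_mark below 0.012 m and horizontal distance between the grasp point and corner_left below 0.055 m and contact force between the fingers and scale above 1 N), for 0.8 s.
2. the plate is let go and the pointer is back at zero (value of joint weigh_plate below 0.0015 m and contact force between the fingers and scale below 0.3 N), for 0.2 s.
3. the back right corner is pressed with the fingers and the pointer stands at the red tab (its tip within 12 mm) for 0.8 s (distance between pointer_tip and tab_mark below 0.012 m and horizontal distance between the grasp point and corner_right below 0.055 m and contact force between the fingers and scale above 1 N), for 0.8 s.
At the end, for the whole second after the job is handed in: The plate is back up with the pointer at zero (plate within 1.5 mm of its stop); the scale stands level and at rest within 15 mm of where it was, and the check weight, cup and jar stand upright within 15 mm of where they were (value of joint weigh_plate below 0.0015 m and linear speed of scale below 0.01 m/s and distance of each of scale, check_weight, ramekin, salt_jar from where it was at the start of the episode below 0.015 m and angle between scale's own z axis and vertical below 0.03 rad and angle between each of check_weight, ramekin, salt_jar's own z axis and vertical below 0.1 rad); the robot touches nothing.
It fails at once if the pointer is run well past the red tab (tip more than 25 mm, about 25 degrees, beyond it) (y of pointer_tip in the frame of tab_mark above 0.025 m).
It fails at once if the scale is lifted or tipped (height (world z) of scale above 0.006 m or angle between scale's own z axis and vertical above 0.06 rad).
It fails at once if the scale is shoved more than 20 mm (distance of scale from where it was at the start of the episode above 0.02 m).
It fails at once if the scale is gripped or struck hard (over 30 N) (contact force between the fingers and scale above 30 N).
It fails at once if a bystander is shifted more than 20 mm, lifted or knocked over (distance of any of check_weight, ramekin, salt_jar from where it was at the start of the episode above 0.02 m).
It also fails if it takes over 51 s, if anything falls off the work surface, if the arm or the gripper's body presses on something with over 40 N, if the wrist force passes 120 N, or if a joint passes its speed limit or range.

## Working session

There is one attempt and no reset: what is moved stays moved. The work goes in short steps, Python scripts to look and compute and a tool call to move; the robot and the scene stay as the last step left them, time stands still between calls to the robot, and variables do not carry over. Pictures are saved under pics/ and viewed, and the job is handed in when it is done.

Besides the shell and the picture viewer there is one more tool, called as name(argument=value, ...) on one line, values as JSON. apply_moves: Moves the arm, as the interface text tells. Its arguments: {"type":"object","properties":{"deltas":{"type":"array","items":{"type":"array","items":{"type":"array","items":{"type":"number"}}}},"squeeze":{"type":"number"}},"required":["deltas"]}

```bash
mkdir -p pics
cat > h.py <<'E'
import numpy as np, cv2, pickle
from station import arm, snapshot, order
def snap(n,f):
    s=snapshot(n); cv2.imwrite(f'pics/{f}.png',s['image'][:,:,::-1]); pickle.dump(s,open(f'pics/{f}.pkl','wb')); return s
def load(f): return pickle.load(open(f'pics/{f}.pkl','rb'))
def ray(s,u,v):
    K=s['mtx']; d=np.array([(u-K[0,2])/K[0,0],(v-K[1,2])/K[1,1]]); k=s['k1']; p=d.copy()
    for _ in range(30): p=d/(1+k*(p@p))
    return np.array([p[0],p[1],1.])
def pt(s,u,v,z=None):
    r=ray(s,u,v); T=np.linalg.inv(s['camera_from_world'])
    o=T[:3,3]; w=T[:3,:3]@r
    if z is None: return o+w*s['z_map'][int(v),int(u)]
    return o+w*(z-o[2])/w[2]
def proj(s,P):
    c=s['camera_from_world']@np.append(P,1); p=c[:2]/c[2]; p=p*(1+s['k1']*(p@p)); K=s['mtx']
    return K[0,0]*p[0]+K[0,2],K[1,1]*p[1]+K[1,2]
E
python3 - <<'E'
from h import *
for n in ['side','top','wrist']: snap(n,n+'0')
s=arm.sense(); print(s)
a,b,c=[load(n+'0')['image'][:,:,::-1] for n in ['side','top','wrist']]
E
```

```text
{'clock': 0.15, 'qpos': array([ 1.29403432e+00,  8.73733674e-02,  1.75301049e-01,  1.65978846e+00,
       -9.83051477e-06,  1.57081147e+00]), 'joint_velocities': array([ 0.00123489, -0.00364067,  0.00389284,  0.00047963, -0.00109864,
       -0.00055019]), 'joint_torque': array([-2.32854891e-04, -5.20763326e+01,  4.65043187e+01,  1.39440634e-02,
        2.53717133e-06, -7.58074094e-06]), 'position': array([0.15023886, 0.52890327, 0.23071638]), 'eef_rot': array([-4.33355164e-01, -3.11142148e+00,  1.65811281e-03]), 'wrist_force': array([ 0.80535672, -0.10375266, -0.49051219]), 'torque': array([ 0.01355875,  0.00660187, -0.02506532]), 'gripper_width': 0.08528399854818847}
```

View pics/side0.png

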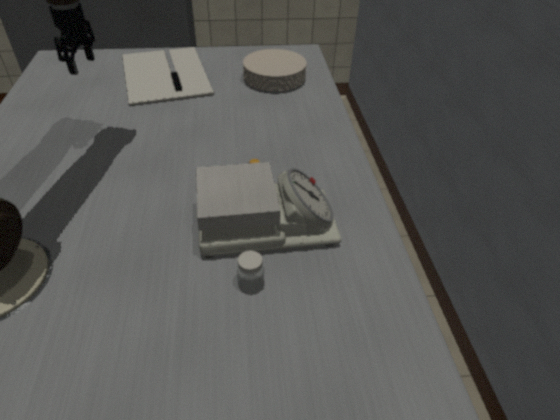

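View pics/top0.png

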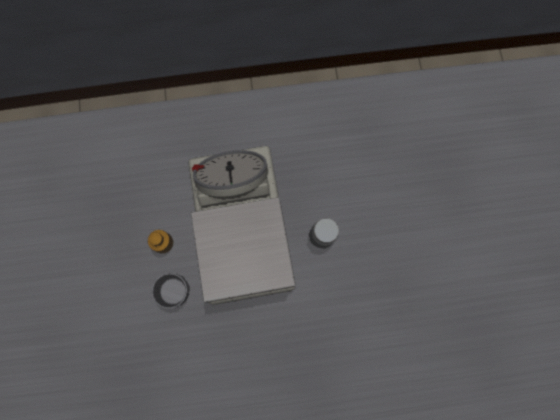

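View pics/wrist0.png

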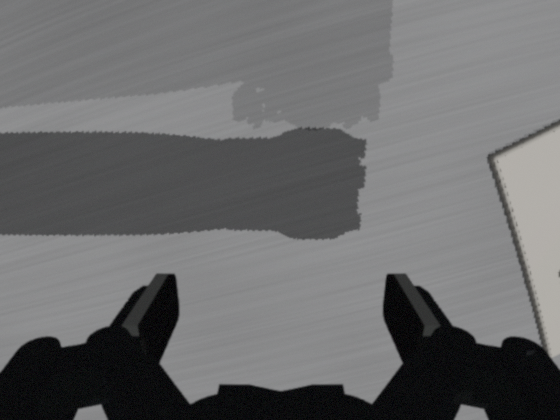

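Run:
```python
from h import *
s=load('top0'); im=s['image'][:,:,::-1]
cv2.imwrite('pics/c1.png',cv2.resize(im[140:310,140:350],None,fx=3.5,fy=3.5,interpolation=cv2.INTER_CUBIC))
cv2.imwrite('pics/c2.png',cv2.resize(im[145:210,185:280],None,fx=8,fy=8,interpolation=cv2.INTER_CUBIC))
t=load('side0'); cv2.imwrite('pics/c3.png',cv2.resize(t['image'][150:265,185:345,::-1],None,fx=5,fy=5,interpolation=cv2.INTER_CUBIC))
print(s['mtx'],s['k1'],np.linalg.inv(s['camera_from_world']))
for p in [(243,250),(160,240),(172,290),(325,230),(198,167),(100,350)]: print(p,pt(s,*p))
```

```text
[[476.86461121   0.         276.10463357]
 [  0.         476.86461121 205.40378961]
 [  0.           0.           1.        ]] -0.05464700127879753 [[-0.13088974 -0.96955943  0.20693569  0.42971456]
 [-0.99139098  0.12728255 -0.03070958  0.06024536]
 [ 0.00343546 -0.20917375 -0.97787246  1.07142303]
 [ 0.          0.          0.          1.        ]]
(243, 250) [0.54745917 0.1073076  0.13381049]
(160, 240) [0.59879239 0.28202859 0.07304239]
(172, 290) [0.49580654 0.28028379 0.00365452]
(325, 230) [ 0.57303672 -0.06549898  0.08405733]
(198, 167) [0.74346068 0.18476231 0.087575  ]
(100, 350) [0.38670361 0.44950126 0.00049296]
```

View pics/c1.png

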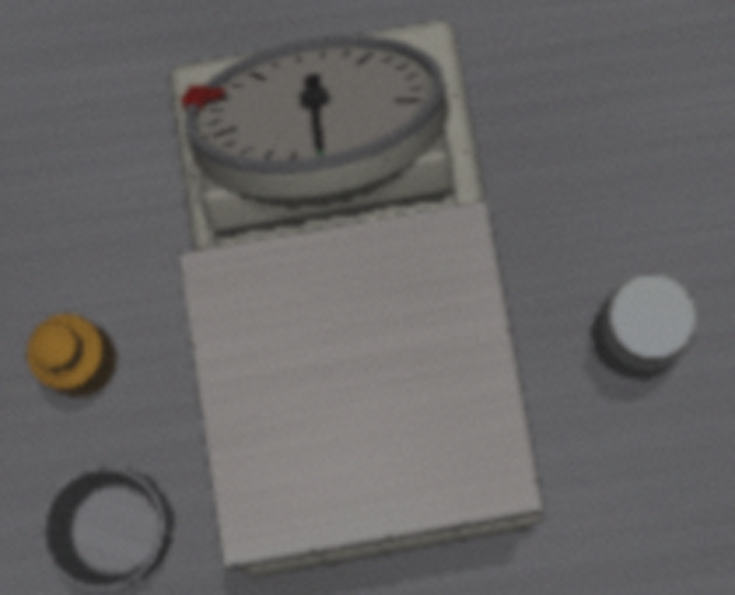

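View pics/c2.png

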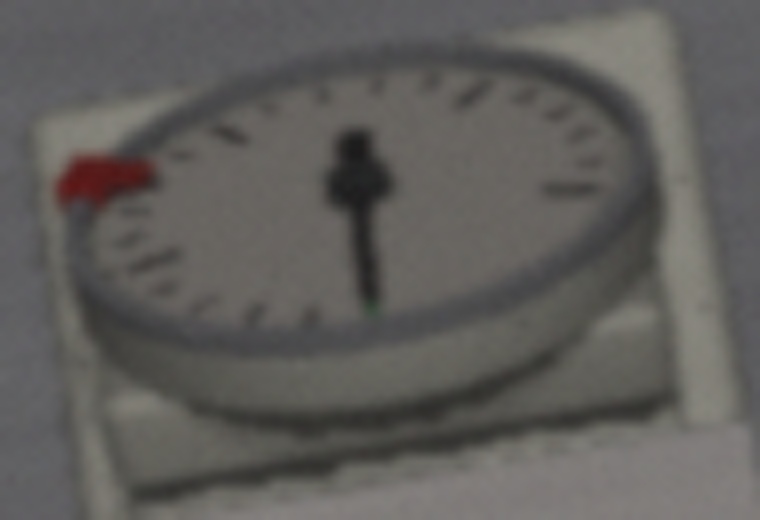

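View pics/c3.png

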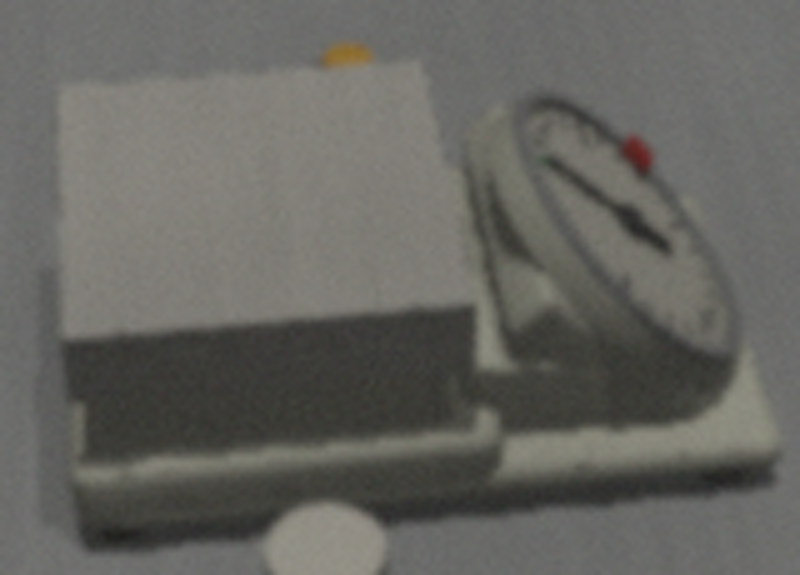

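```bash
cat > fit.py <<'E'
from h import *
s=load('top0')
C=[(279.1,198.6),(294.3,286.6),(204,301.4),(192.3,212.6)]
W=np.array([pt(s,u,v,.135) for u,v in C]); print(W.round(4))
L=np.array([[.09,-.09],[-.09,-.09],[-.09,.09],[.09,.09]])
c=W[:,:2].mean(0); H=L.T@(W[:,:2]-c); yaw=np.arctan2(H[0,1]-H[1,0],H[0,0]+H[1,1])
R=np.array([[np.cos(yaw),-np.sin(yaw)],[np.sin(yaw),np.cos(yaw)]])
print('c',c,'yaw',yaw,'res',((L@R.T+c-W[:,:2])*1000).round(1).tolist())
def w(p): return np.append(R@np.array(p[:2])+c,p[2])
def dial(a,r=.06,off=0): 
    q=np.array([.178,0,.094])+r*(np.cos(a)*np.array([-.7071,0,.7071])+np.sin(a)*np.array([0,1,0]))+off*np.array([.7071,0,.7071]); return w(q)
if __name__=='__main__':
    print('CL',w([-.06,-.06,.135]),'CR',w([-.06,.06,.135]))
    for n,X in (('top0',(185,145,8)),('side0',(185,150,5))):
        t=load(n); im=cv2.resize(t['image'][:,:,::-1],None,fx=8,fy=8,interpolation=cv2.INTER_CUBIC)
        for a in np.arange(0,2*np.pi,.2513):
            for r in (.06,.08):
                u,v=proj(t,dial(a,r)); cv2.circle(im,(int(u*8+4),int(v*8+4)),2,(0,255,255),-1)
                if r==.08: cv2.putText(im,str(round(a/.2513)),(int(u*8),int(v*8)),0,.5,(255,255,0),1)
        x,y,_=X
        cv2.imwrite(f'pics/d_{n}.png',im[y*8:y*8+560,x*8:x*8+780] if n=='top0' else im[160*8:160*8+600,270*8:270*8+560])
E
python3 fit.py
```

```text
[[0.641  0.023  0.135 ]
 [0.4635 0.0169 0.135 ]
 [0.4581 0.1937 0.135 ]
 [0.6351 0.1993 0.135 ]]
c [0.54942678 0.10822121] yaw 0.032470260779199824 res [[1.3, -1.8], [-1.1, -1.6], [-1.5, 1.6], [1.3, 1.8]]
CL [0.49140628 0.04630496 0.135     ] CR [0.48751053 0.16624171 0.135     ]
```

View pics/d_top0.png

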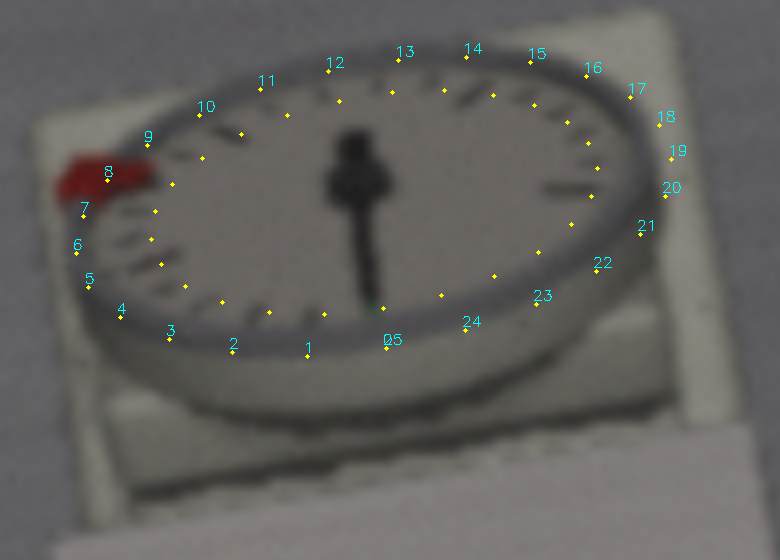

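View pics/d_side0.png

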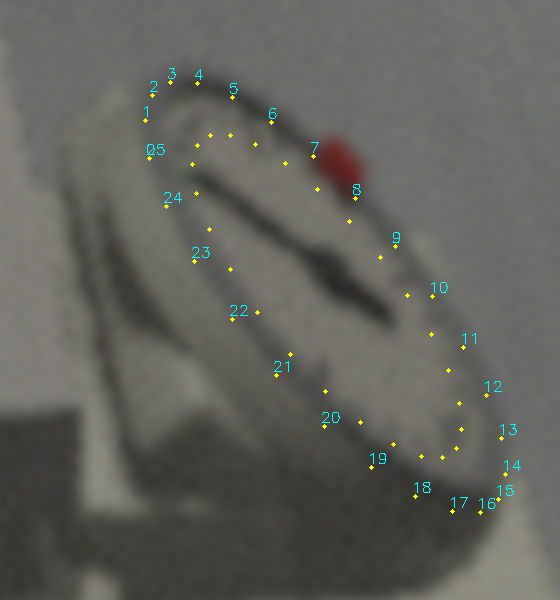

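apply_moves(deltas=[[[0, 0, 0, -23, -18.6, 0, -1], [0, 0, 0, -23, -18.6, 0, -1], [0, 0, 0, -23, -18.6, 0, -1], [0, 0, 0, -23, -18.6, 0, -1], [0, 0, 0, -23, -18.6, 0, -1], [0, 0, 0, -23, -18.6, 0, -1], [0, 0, 0, -23, -18.6, 0, -1], [0, 0, 0, -23, -18.6, 0, -1], [0, 0, 0, -23, -18.6, 0, -1], [0, 0, 0, -23, -18.6, 0, -1], [0, 0, 0, -23, -18.6, 0, -1], [0, 0, 0, -23, -18.6, 0, -1]]], squeeze=20)

```text
clock: 1.15
position: [0.3553, 0.2376, 0.2312]
eef_rot: [-0.433, -3.112, 0.0]
wrist_force: [0.3, 0.7, -0.3]
gripper_width: -0.0
```

apply_moves(deltas=[[[0, 0, 0, -23, -18.6, 0, -1], [0, 0, 0, -23, -18.6, 0, -1], [0, 0, 0, -23, -18.6, 0, -1], [0, 0, 0, -23, -18.6, 0, -1], [0, 0, 0, -23, -18.6, 0, -1], [0, 0, 0, -23, -18.6, 0, -1], [0, 0, 0, -23, -18.6, 0, -1], [0, 0, 0, -23, -18.6, 0, -1], [0, 0, 0, 0, 0, 0, -1], [0, 0, 0, 0, 0, 0, -1]]])

```text
clock: 1.98
position: [0.4914, 0.0444, 0.2306]
eef_rot: [-0.437, -3.11, 0.0]
wrist_force: [-1.0, 0.2, 0.6]
gripper_width: -0.0003
```

apply_moves(deltas=[[[0, 0, 0, 0, 0, 15, -1], [0, 0, 0, 0, 0, 15, -1], [0, 0, 0, 0, 0, 15, -1], [0, 0, 0, 0, 0, 15, -1], [0, 0, 0, 0, 0, 15, -1], [0, 0, 0, 0, 0, 12, -1], [0, 0, 0, 0, 0, 0, -1], [0, 0, 0, 0, 0, 0, -1]]])

```text
clock: 2.65
position: [0.4906, 0.046, 0.1442]
eef_rot: [-0.432, -3.111, 0.0]
wrist_force: [0.9, 0.1, -0.3]
gripper_width: 0.0001
```

Run:
```python
from h import *
print(arm.sense()['position'],arm.sense()['wrist_force'])
s=snap('top','t1'); t=snap('side','s1')
a=cv2.resize(s['image'][140:310,180:320,::-1],None,fx=3.4,fy=3.4); b=cv2.resize(t['image'][100:270,160:330,::-1],None,fx=3.4,fy=3.4)
cv2.imwrite('pics/e1.png',cv2.resize(np.hstack([a[:578],b[:578]]),None,fx=.72,fy=.72))
```

```text
[0.49059525 0.04600113 0.14419237] [ 0.91435387  0.05177608 -0.34951472]
```

View pics/e1.png

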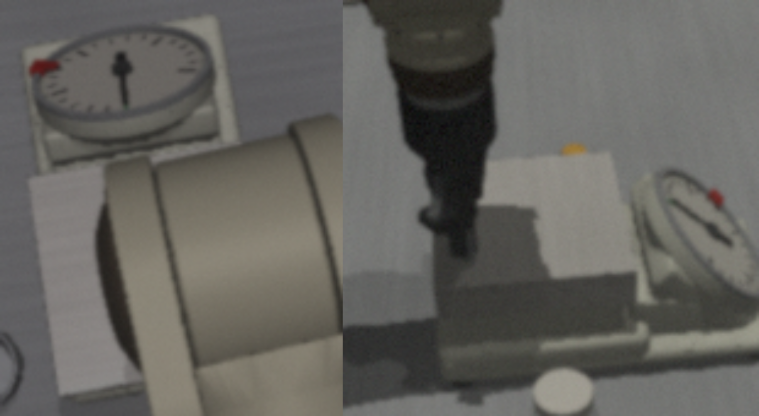

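The shut fingertips stand over the back left corner, and the dial is visible in both views. Next I press about 10 mm, short of the tab.

apply_moves(deltas=[[[0, 0, 0, 0, 0, 4, -1], [0, 0, 0, 0, 0, 4, -1], [0, 0, 0, 0, 0, 3, -1], [0, 0, 0, 0, 0, 3, -1], [0, 0, 0, 0, 0, 2.5, -1], [0, 0, 0, 0, 0, 2.5, -1], [0, 0, 0, 0, 0, 0, -1], [0, 0, 0, 0, 0, 0, -1]]])

```text
clock: 3.42
position: [0.4914, 0.0455, 0.1259]
eef_rot: [0.433, 3.11, 0.001]
wrist_force: [-1.1, 0.6, 6.6]
gripper_width: 0.0003
```

```bash
cat > look.py <<'E'
import sys; from h import *
print(arm.sense()['position'],arm.sense()['wrist_force'])
n=sys.argv[1]; s=snap('top','t'+n); t=snap('side','s'+n)
a=cv2.resize(s['image'][145:200,185:280,::-1],None,fx=6,fy=6,interpolation=cv2.INTER_CUBIC); cv2.imwrite(f'pics/f{n}.png',a)
E
python3 look.py 2
```

```text
[0.49142144 0.04554192 0.12587193] [-1.09534536  0.59486663  6.62181494]
```

View pics/f2.png

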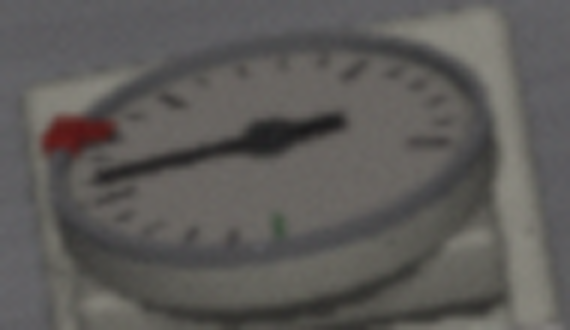

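The pointer is at about tick 5.7, with its tip at (98,180) in the crop. The tab tip is at (112,130), near tick 8, so the plate needs about 3.7 mm more.

apply_moves(deltas=[[[0, 0, 0, 0, 0, 2, -1], [0, 0, 0, 0, 0, 1.7, -1], [0, 0, 0, 0, 0, 0, -1], [0, 0, 0, 0, 0, 0, -1]]])

```text
clock: 3.85
position: [0.4914, 0.0456, 0.1225]
eef_rot: [0.433, 3.11, 0.001]
wrist_force: [-2.3, 0.6, 9.1]
gripper_width: -0.0001
```

```bash
python3 look.py 3
python3 - <<'E'
from h import *
t=load('s3'); cv2.imwrite('pics/g3.png',cv2.resize(t['image'][160:235,270:340,::-1],None,fx=7,fy=7,interpolation=cv2.INTER_CUBIC))
E
```

```text
[0.49144309 0.04556212 0.1224735 ] [-2.30069221  0.62716488  9.0798579 ]
```

View pics/f3.png

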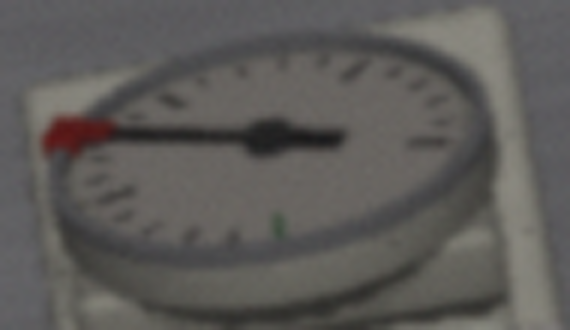

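View pics/g3.png

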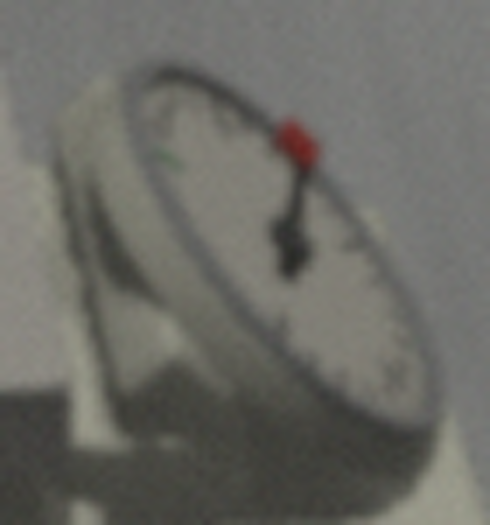

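In both views the pointer tip lies on the red tab (top crop tip about (112,132), side crop about (305,170)). I'll hold it there, then release gently and rise clear.

apply_moves(deltas=[[[0, 0, 0, 0, 0, 0, -1], [0, 0, 0, 0, 0, 0, -1], [0, 0, 0, 0, 0, 0, -1], [0, 0, 0, 0, 0, 0, -1], [0, 0, 0, 0, 0, 0, -1], [0, 0, 0, 0, 0, 0, -1], [0, 0, 0, 0, 0, 0, -1], [0, 0, 0, 0, 0, 0, -1], [0, 0, 0, 0, 0, 0, -1], [0, 0, 0, 0, 0, 0, -1], [0, 0, 0, 0, 0, 0, -1], [0, 0, 0, 0, 0, 0, -1]]])

```text
clock: 4.95
position: [0.4914, 0.0455, 0.1226]
eef_rot: [0.433, 3.11, 0.001]
wrist_force: [-2.4, 0.3, 9.0]
gripper_width: -0.0004
```

```bash
python3 look.py 4
```

```text
[0.49143307 0.04554359 0.1225813 ] [-2.35098587  0.29314952  8.96904229]
```

View pics/f4.png

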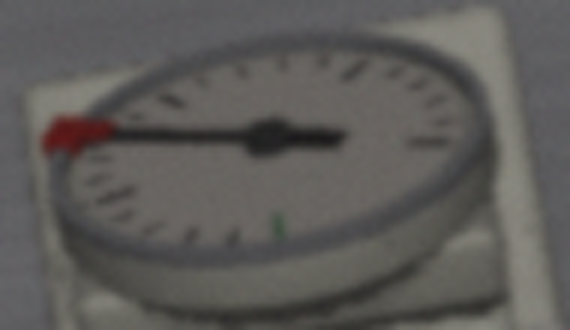

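apply_moves(deltas=[[[0, 0, 0, 0, 0, -3, -1], [0, 0, 0, 0, 0, -4, -1], [0, 0, 0, 0, 0, -4, -1], [0, 0, 0, 0, 0, -5, -1], [0, 0, 0, 0, 0, -8, -1], [0, 0, 0, 0, 0, -10, -1], [0, 0, 0, 0, 0, 0, -1], [0, 0, 0, 0, 0, 0, -1], [0, 0, 0, 0, 0, 0, -1], [0, 0, 0, 0, 0, 0, -1], [0, 0, 0, 0, 0, 0, -1], [0, 0, 0, 0, 0, 0, -1]]])

```text
clock: 6.05
position: [0.491, 0.0455, 0.1552]
eef_rot: [-0.433, -3.111, 0.0]
wrist_force: [0.8, -0.1, 0.6]
gripper_width: -0.0
```

```bash
python3 look.py 5
```

```text
[0.49098734 0.04548953 0.15524318] [ 0.7551534  -0.12174126  0.64583557]
```

View pics/f5.png

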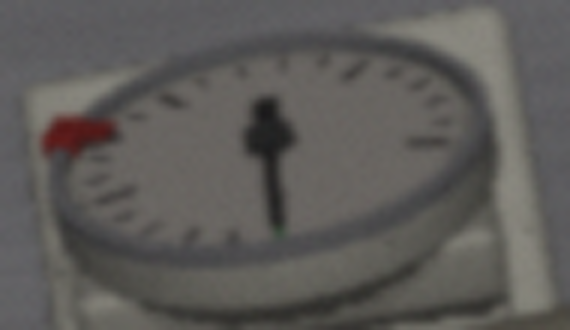

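The pointer held on the tab, and after release it is back on the green zero mark. Next is the right corner.

apply_moves(deltas=[[[0, 0, 0, 4.5, 14.4, 0, -1], [0, 0, 0, 4.5, 14.4, 0, -1], [0, 0, 0, 4.5, 14.4, 0, -1], [0, 0, 0, 4.5, 14.4, 0, -1], [0, 0, 0, 4.5, 14.4, 0, -1], [0, 0, 0, 4.5, 14.4, 0, -1], [0, 0, 0, 4.5, 14.4, 0, -1], [0, 0, 0, 4.5, 14.4, 0, -1], [0, 0, 0, 0, 0, 6, -1], [0, 0, 0, 0, 0, 6, -1], [0, 0, 0, 0, 0, 0, -1], [0, 0, 0, 0, 0, 0, -1]]])

```text
clock: 7.15
position: [0.4877, 0.1654, 0.1429]
eef_rot: [-0.434, -3.11, 0.001]
wrist_force: [0.6, 0.9, -1.4]
gripper_width: 0.0001
```

apply_moves(deltas=[[[0, 0, 0, 0, 0, 4, -1], [0, 0, 0, 0, 0, 4, -1], [0, 0, 0, 0, 0, 3, -1], [0, 0, 0, 0, 0, 3, -1], [0, 0, 0, 0, 0, 2, -1], [0, 0, 0, 0, 0, 2, -1], [0, 0, 0, 0, 0, 0, -1], [0, 0, 0, 0, 0, 0, -1], [0, 0, 0, 0, 0, 0, -1]]])

```text
clock: 7.9
position: [0.4882, 0.1658, 0.1262]
eef_rot: [0.434, 3.11, -0.001]
wrist_force: [-0.9, -3.3, 5.8]
gripper_width: 0.0002
```

```bash
python3 look.py 6
python3 - <<'E'
from h import *
a=load('t6')['image'][:,:,::-1];t=load('s6')['image'][:,:,::-1]
cv2.imwrite('pics/g6.png',np.hstack([cv2.resize(a[145:200,185:280],(570,330)),cv2.resize(t[140:270,180:345],(220,173)).repeat(2,0)[:330]]))
cv2.imwrite('pics/h6.png',cv2.resize(t[100:270,160:345],None,fx=3,fy=3))
E
```

```text
[0.4881862  0.16576658 0.12619835] [-0.92555295 -3.3212364   5.81105118]
```

View pics/f6.png

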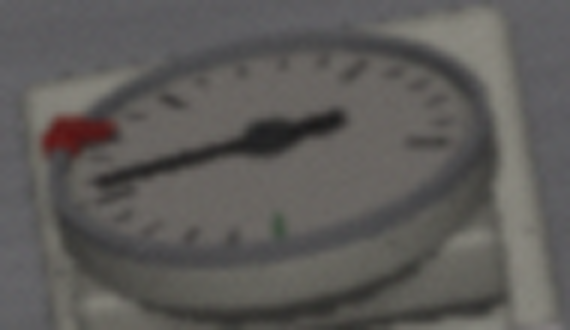

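View pics/h6.png

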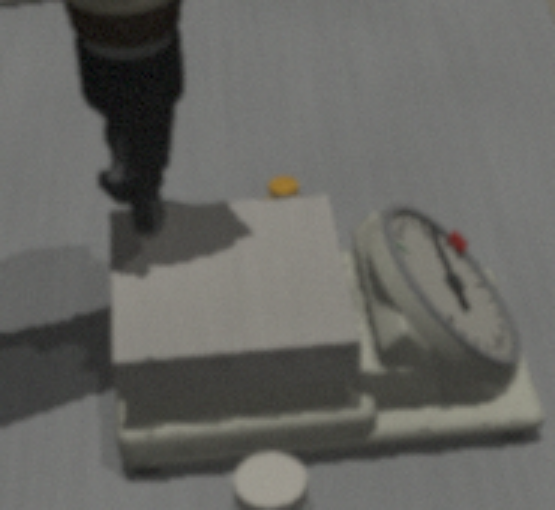

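The fingertips press the back right corner and the pointer is just short of the tab, with its tip at (98,183). It needs about 3.9 mm more.

apply_moves(deltas=[[[0, 0, 0, 0, 0, 2, -1], [0, 0, 0, 0, 0, 1.9, -1], [0, 0, 0, 0, 0, 0, -1], [0, 0, 0, 0, 0, 0, -1]]])

```text
clock: 8.33
position: [0.4882, 0.1658, 0.1225]
eef_rot: [0.434, 3.11, -0.0]
wrist_force: [-1.1, -3.2, 9.3]
gripper_width: 0.0002
```

```bash
python3 look.py 7
```

```text
[0.48824011 0.16577958 0.12253711] [-1.0634645  -3.17346962  9.28612427]
```

View pics/f7.png

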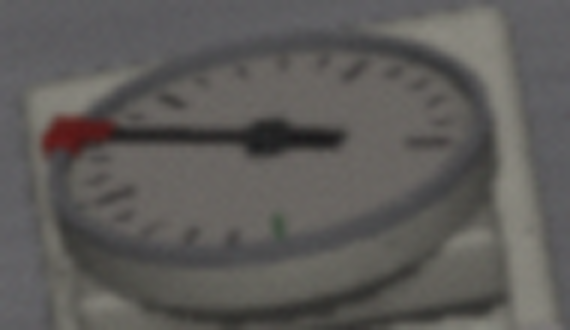

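The pointer is on the tab again, with its tip at about (112,132). Hold, then release.

apply_moves(deltas=[[[0, 0, 0, 0, 0, 0, -1], [0, 0, 0, 0, 0, 0, -1], [0, 0, 0, 0, 0, 0, -1], [0, 0, 0, 0, 0, 0, -1], [0, 0, 0, 0, 0, 0, -1], [0, 0, 0, 0, 0, 0, -1], [0, 0, 0, 0, 0, 0, -1], [0, 0, 0, 0, 0, 0, -1], [0, 0, 0, 0, 0, 0, -1], [0, 0, 0, 0, 0, 0, -1], [0, 0, 0, 0, 0, 0, -1], [0, 0, 0, 0, 0, 0, -1]]])

```text
clock: 9.43
position: [0.4882, 0.1658, 0.1226]
eef_rot: [0.434, 3.11, -0.0]
wrist_force: [-2.6, -3.1, 9.1]
gripper_width: -0.0003
```

apply_moves(deltas=[[[0, 0, 0, 0, 0, -3, -1], [0, 0, 0, 0, 0, -4, -1], [0, 0, 0, 0, 0, -4, -1], [0, 0, 0, 0, 0, -5, -1], [0, 0, 0, 0, 0, -10, -1], [0, 0, 0, 0, 0, -15, -1], [0, 0, 0, 0, 0, -20, -1], [0, 0, 0, 0, 0, -20, -1], [0, 0, 0, 0, 0, -15, -1], [0, 0, 0, 0, 0, -8, -1], [0, 0, 0, 0, 0, 0, -1], [0, 0, 0, 0, 0, 0, -1]]])

```text
clock: 10.43
position: [0.4881, 0.1663, 0.2254]
eef_rot: [-0.433, -3.112, -0.0]
wrist_force: [0.4, -0.1, 0.1]
gripper_width: -0.0004
```

apply_moves(deltas=[[[0, 0, 0, 10, 10, 0, -1], [0, 0, 0, 20, 20, 0, -1], [0, 0, 0, 20, 20, 0, -1], [0, 0, 0, 20, 20, 0, -1], [0, 0, 0, 20, 20, 0, -1], [0, 0, 0, 20, 20, 0, -1], [0, 0, 0, 10, 10, 0, -1], [0, 0, 0, 5, 5, 0, -1], [0, 0, 0, 0, 0, 0, -1], [0, 0, 0, 0, 0, 0, -1], [0, 0, 0, 0, 0, 0, -1], [0, 0, 0, 0, 0, 0, -1]]])

```text
clock: 11.43
position: [0.4024, 0.3197, 0.2255]
eef_rot: [-0.435, -3.111, 0.0]
wrist_force: [0.7, -0.8, -0.6]
gripper_width: 0.0003
```

```bash
python3 look.py 8
python3 - <<'E'
from h import *
a=load('t0' if 0 else 'top0')['image'].astype(int);b=load('t8')['image'].astype(int)
cv2.imwrite('pics/g8.png',cv2.resize(b.astype(np.uint8)[140:310,140:350,::-1],None,fx=3.5,fy=3.5))
d=np.abs(a-b).max(2)[140:310,140:350]; print((d>30).sum(), np.argwhere(d>30).min(0) if (d>30).any() else '')
E
```

```text
[0.40242815 0.31971938 0.22553943] [ 0.65983017 -0.77181878 -0.5784328 ]
286 [152   0]
```

View pics/g8.png

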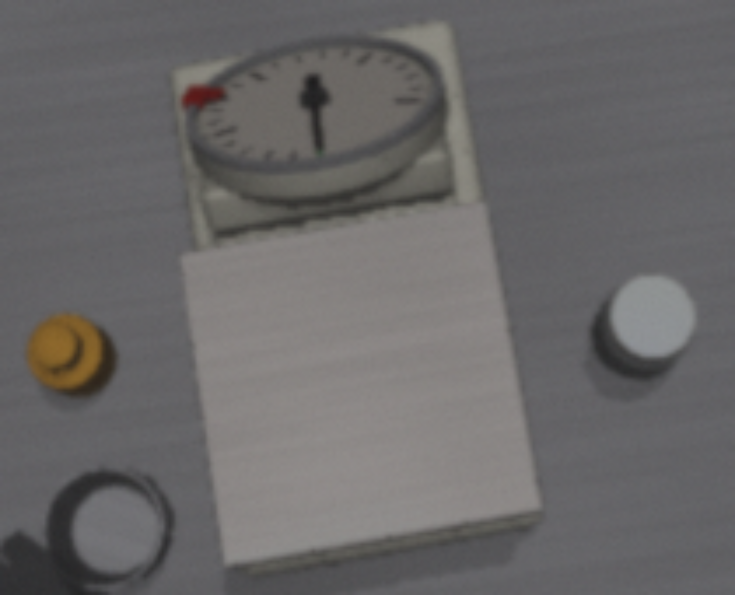

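The pointer is on zero, and the scale and the three bystanders are where they started. The only difference from the first picture is the arm at the bottom left, and the arm is clear.

```bash
python3 -c "
from h import *
print(order.sign_off())"
```

```text
the job is handed in; nothing more can be done
None
```

I pressed the back left corner of the plate with shut fingertips, then the back right, and the job is handed in. No verdict was reported.

- **Presses:** each press took the plate down about 12.5 mm with about 9 N. The pointer stopped on the red tab, near the 8th tick, without passing it. I held each press for over a second. The side view confirmed the first one.
- **Release:** the top view showed the pointer back at zero after each release.
- **Last check:** the hand is clear, at about 0.23 m height and off the scale. In the top view the scale, check weight, cup and jar are where they were at the start; only the arm and its shadow differ from the first picture.

No check failed. The dial overlay from my pose fit sat 1–2 pixels off, so I set the final depth by watching the pointer and tab.

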